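# Lengthen a repair-stand leg by one hole

## Task

The telescoping leg of a repair stand is clamped on the bench. Squeeze its two opposite spring snap buttons flush, slide the outer tube out towards its rubber foot, and let both buttons click out fully in the next hole (not the one after). Do it gently: never pull or push the tube hard against buttons that are standing in a hole, and leave the other things on the bench where they are.

Things in the scene. Friction and masses are not known exactly. Their poses are not given: they have to be found in the camera images.
- stand: Fixed bench jig: steel base plate 380 x 70 x 10 mm, grey clamp block (x -190 to -135 mm, 60 mm wide, top 100 mm up) holding a level square steel inner tube, low saddle at x 115 to 145 mm (sides 76 mm high, 45 mm wide). Origin on the bench midway below the buttons. +x runs along the tube from the clamp to the rubber foot: the way the leg is drawn out. z up. Tube axis 75 mm above the bench.
- leg: Outer tube, bare aluminium, square 30 x 30 mm, 280 mm long, black collar at the clamp end, rubber foot (36 x 36 mm) at the other; wall 2 mm. Slides only along the stand's x (4 N friction plus 8 N per m/s; about 0.45 kg). Origin on its axis between the first pair of holes, so between the buttons at the start; axes as the stand's. Holes are 13 mm wide, one in each upright side face, at mid height.
- collar_end (a point): Centre of the leg's clamp-side end, 110 mm from the leg's origin along its -x. Between it and the first holes lie two more hole pairs, ringed by eyelets: the next one 34 to 52 mm from the first (differs from leg to leg, not measured), the last 30 mm beyond that. At a hole the buttons spring out by themselves and stop the tube within about 1 mm.
- button_p: Steel snap button on the stand's +y side, carried by the fixed inner tube: dome of 6 mm radius standing 5 mm out of the leg's side face. Origin at its tip: 20 mm from the tube axis when out, 15 mm flush, 13 mm under the wall. Spring 1.8 N out, 3.3 N flush. Pressed flush, its round head slips under the hole's edge when the leg moves (10 to 15 N pull in all); not pressed, it blocks the leg.
- button_n: The same button on the stand's -y side; tip at y -20 mm when out. Both are pressed together by a pinch across the tube (40 mm over both tips, 30 mm when flush); the pinch then bears on the tube's side faces too and carries the leg along (25 N is ample). Pulling or pushing the tube with more than about 20 N against buttons that stand in a hole damages them: stop when the click is felt.
- ring_tool: Bystander: small round steel lockring tool, 25 mm across, 48 mm high, standing on the bench; origin under its centre.
- bb_cup: Bystander: black bearing cup, 47 mm across, 24 mm high; origin under its centre.
- tape_roll: Bystander: roll of black tape, 68 mm across, 18 mm high; origin under its centre.

How it is judged:
By the outcome, as a careful person would: the job done as asked, in the order asked, and still so for the second after the job is handed in, with the robot touching nothing.
It also fails if it takes over 35 s, if anything falls off the work surface, if the arm or the gripper's body presses on something with over 40 N, if the wrist force passes 120 N, or if a joint passes its speed limit or range.

## Robot

A 7-joint arm with a two-finger parallel gripper is mounted at the origin on a cart in front of the work surface, level with it; the furniture and walls round the work are solid. World frame = base frame: x ahead of the robot, y to its left, z up, the work surface at z = 0. Lengths are in m, angles in rad, forces in N, time in s.
With the tool pointing down it reaches from about 0.425 to 0.875 m from the base axis. Payload 4.7 kg.
Tool frame: the origin (TCP) lies at the very end of the fingers, on their centre line; the grasp point (between the pads) lies 19 mm behind it; z points along the fingers, y is the line along which they close (so a half turn about z gives the same grasp; the last joint's range is limited). The gripper opens to 87 mm and grips with 3 to 60 N. Pads are 19 mm wide; open, the fingers measure 117 mm over their backs; the gripper's body (75 mm by 190 mm) begins 51 mm behind the grasp point.
Start: joints at [1.246, 0.321, -0.07, 1.45, 0.023, 1.371, -0.057], TCP at [0.216, -0.613, 0.223] pointing down, gripper open.
Joint ranges: [-2.86, 2.86], [-0.3, 2.09], [-1.38, 1.24], [0.06, 2.45], [-1.56, 4.7], [0.09, 2.05], [-2.69, 2.69]. Speed limits (rad/s): [2.57, 2.57, 3.14, 3.14, 3.14, 3.14, 3.14].

## Interface

Orientations are given as a rotation vector (axis times angle).
In Python, from bench import ctrl, vision gives the robot as it stands.
- The arm moves only by the tool jog_arm, never from a script. Its argument "increments" is a list of rows, each an object of numbers: "tx", "ty", "tz": the shift along the tool's x, y, z in mm; "wx", "wy", "wz": the turn, a rotation vector about the tool's x, y, z in rad; "gripper": the opening, from 0 (shut) to 1 (fully open). In form: [{"tx": .., "ty": .., "tz": .., "wx": .., "wy": .., "wz": .., "gripper": ..}, ...]. A call has exactly 5 rows; each row is the pose to reach, as a shift and turn from the pose commanded when the call began, along the tool's axes at that moment; what a row does not reach only later rows make up. A row lasts 1/12 s, in which the tool goes at most 41.7 mm and 7.16 degrees, less where a joint would pass 70% of its speed; a pose out of reach is approached as far as the arm can. A call with a gripper value outside its range is refused whole. The fingers move at their own pace and stop on an object; "grip_force" is the grip in N (left out, the last holds). Time passes only in rows, so rows that repeat a pose let the fingers close, or fill a call up. It gives the time, the measured TCP pose, the force, the opening and the grip force at its end, in the units of the state.
- ctrl.get_state(): the state, without advancing time (a new reading comes with each control period).
- vision.get_image(name): name is "side" or "top"; returns a dict with "color" (400x640x3 uint8, blue, green, red), "fx", "fy", "cx", "cy" (pixels), "k1" (the pictures are not rectified: a ray, as slopes to the right and down, at radius r is drawn at 1 + k1 r^2 times it, then the intrinsics apply), "extrinsics" (4x4, takes a point from world to camera coordinates). Camera axes: x right, y down, z forward; pixel columns grow to the right and rows downward; lengths in m; the calibration is good to about 2 mm. A picture is of the moment at which its call begins. There is no depth.
- ctrl.close_job(): hands the job in; it is judged then, once.
Trained networks look in the newest picture that a camera, given by its name, has taken for a name from the list of things; names that differ only in an ending like _2 or _b are one class to them, and where a whole thing is asked for, a point or a joint stands for the part that bears it (a point fixed in the world has none). Each returns a list of dicts, best first, with "conf" (0 to 1); they miss things now and then, are a little off and sometimes report something else, mostly with a low value. They report only what shows in the picture. A call takes as long as a camera call.
- vision.spot_in(camera, thing): "bbox" ([left, top, right, bottom] in pixels, round what is visible of it).
The state is a dict: "time": time; "joint_positions": joint angles; "qd": joint speeds; "joint_torque": joint torques, N m; "position": TCP position; "tool_rot": TCP orientation; "ft_force": force on the tool from outside, world axes, zero at the start; "torque": the same for the moment, N m; "grip_width": opening from 0.0 (shut) to 1.0 (fully open); "grip_force": force on a finger pad.
Only numpy, scipy, OpenCV 4.12 (cv2) and the standard library are available. Lean on these libraries where they do the work, as an engineer would, in place of code of your own. Each camera call takes 0.05 s, during which the arm holds its last target. There are 200 camera calls.

## Working session

There is one attempt and no reset: what is moved stays moved. The work goes in short steps, Python scripts to look and compute and a tool call to move; the robot and the scene stay as the last step left them, time stands still between calls to the robot, and variables do not carry over. Pictures are saved under pics/ and viewed, at most 10 in all, crops included, and the job is handed in when it is done.

Besides the shell and the picture viewer there is one more tool, called after "Emit:" as name([rows], argument=value, ...), one row to a line, values as JSON. jog_arm: Moves the arm, as the interface text tells. Its arguments: {"type":"object","properties":{"increments":{"type":"array"},"grip_force":{"type":"number"}},"required":["increments"]}

```bash
mkdir -p pics; cat > h.py <<'E'
import numpy as np, cv2
from bench import ctrl, vision
def load(n):
    im=vision.get_image(n); return im
def ray(im,u,v):
    d=np.array([(u-im["cx"])/im["fx"],(v-im["cy"])/im["fy"]]); s=d.copy()
    for _ in range(20): s=d/(1+im["k1"]*(s@s))
    E=np.array(im["extrinsics"]); R,t=E[:3,:3],E[:3,3]
    return -R.T@t, R.T@np.array([s[0],s[1],1.])
def atz(im,u,v,z):
    c,d=ray(im,u,v); return c+d*(z-c[2])/d[2]
def proj(im,p):
    E=np.array(im["extrinsics"]); q=E[:3,:3]@np.asarray(p)+E[:3,3]; s=q[:2]/q[2]; s=s*(1+im["k1"]*(s@s))
    return s*[im["fx"],im["fy"]]+[im["cx"],im["cy"]]
def tri(a,b):
    (c1,d1),(c2,d2)=a,b
    A=np.stack([d1,-d2],1); k=np.linalg.lstsq(A,c2-c1,rcond=None)[0]
    p,q=c1+k[0]*d1,c2+k[1]*d2; return (p+q)/2,np.linalg.norm(p-q)
E
python3 - <<'E'
from h import *
s=ctrl.get_state(); print({k:np.round(s[k],3) for k in s})
for n in("side","top"):
    im=load(n); cv2.imwrite(f"pics/{n}0.png",im["color"]); print(n,np.round(ray(im,320,200),3),im["fx"])
    for t in("stand","leg","collar_end","button_p","button_n","ring_tool","bb_cup","tape_roll"):
        print(t,[(np.round(d["bbox"]).tolist(),round(d["conf"],2)) for d in vision.spot_in(n,t)[:2]])
E
```

```text
{'time': np.float64(0.0), 'joint_positions': array([ 1.246,  0.322, -0.07 ,  1.452,  0.023,  1.371, -0.057]), 'qd': array([-0.001, -0.001,  0.   , -0.001, -0.001,  0.003, -0.   ]), 'joint_torque': array([ 0.0000e+00, -4.9129e+01, -4.0400e-01, -3.1253e+01, -6.4000e-02,
        4.4000e-02,  0.0000e+00]), 'position': array([ 0.216, -0.613,  0.221]), 'tool_rot': array([-3.095e+00, -5.290e-01,  1.000e-03]), 'ft_force': array([-0.265, -0.346, -0.724]), 'torque': array([0.019, 0.017, 0.018]), 'grip_force': np.float64(0.0), 'grip_width': np.float64(0.998)}
side [[ 0.338 -0.723  0.574]
 [ 0.21   0.832 -0.514]] 494.6032590522249
stand [([279.0, 163.0, 358.0, 324.0], 0.93)]
leg [([284.0, 166.0, 338.0, 252.0], 0.6)]
collar_end [([288.0, 167.0, 334.0, 253.0], 0.65)]
button_p []
button_n []
ring_tool [([363.0, 212.0, 376.0, 236.0], 0.53)]
bb_cup [([243.0, 268.0, 266.0, 293.0], 0.85)]
tape_roll [([225.0, 209.0, 257.0, 236.0], 0.74)]
top [[ 0.393  0.072  0.935]
 [ 0.164  0.005 -0.987]] 464.3286867703863
stand [([243.0, 195.0, 456.0, 239.0], 0.77)]
leg [([243.0, 202.0, 407.0, 223.0], 0.92)]
collar_end [([244.0, 200.0, 408.0, 223.0], 0.73), ([365.0, 264.0, 393.0, 289.0], 0.2)]
button_p []
button_n []
ring_tool [([328.0, 146.0, 335.0, 167.0], 0.71), ([264.0, 265.0, 300.0, 300.0], 0.61)]
bb_cup [([367.0, 269.0, 391.0, 288.0], 0.82)]
tape_roll [([267.0, 264.0, 300.0, 298.0], 0.9)]
```

View pics/top0.png

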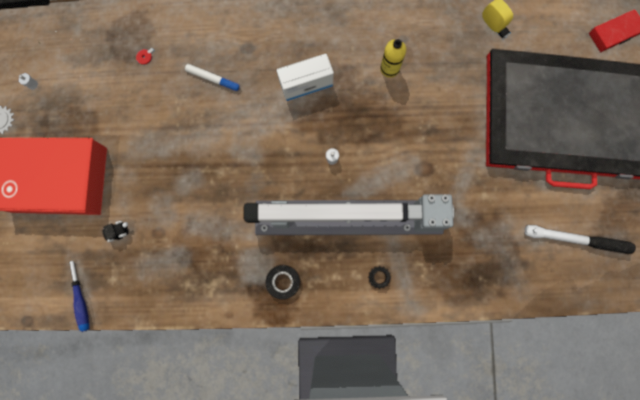

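View pics/side0.png

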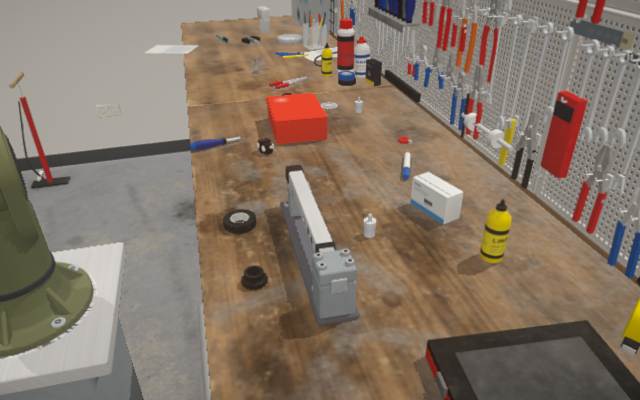

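```bash
python3 - <<'E'
import cv2
a=cv2.imread("pics/top0.png")[185:245,235:465]; cv2.imwrite("pics/topc.png",cv2.resize(a,None,fx=3.4,fy=3.4,interpolation=cv2.INTER_CUBIC))
b=cv2.imread("pics/side0.png")[155:330,270:365]; cv2.imwrite("pics/sidec.png",cv2.resize(b,None,fx=3.4,fy=3.4,interpolation=cv2.INTER_CUBIC))
E
```

```text
(no output)
```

View pics/topc.png

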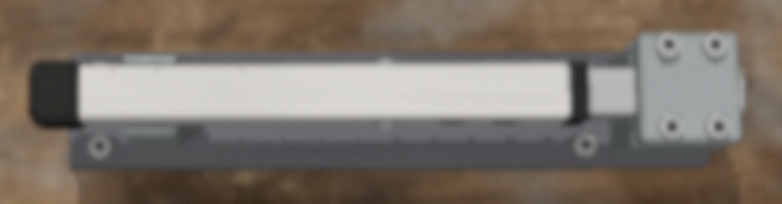

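View pics/sidec.png

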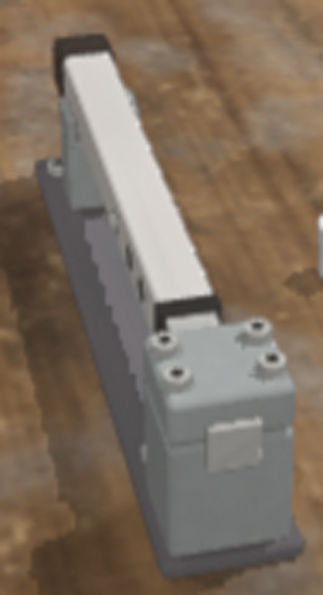

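```bash
cat > m.py <<'E'
from h import *
E
python3 - <<'E'
from h import *
im=load("top"); s=load("side")
f=lambda x,y,z: atz(im,235+(x+.5)/3.4-.5,185+(y+.5)/3.4-.5,z)
g=lambda x,y,z: atz(s,270+(x+.5)/3.4-.5,155+(y+.5)/3.4-.5,z)
A=(f(80,62,.09)+f(80,121,.09))/2; B=(f(570,63,.09)+f(570,122,.09))/2
B2=(g(157,299,.09)+g(219,295,.09))/2;A2=(g(68,56,.09)+g(108,54,.09))/2
print("edge width",np.linalg.norm(f(300,62,.09)-f(300,121,.09)),A,B,np.linalg.norm(A-B)); print("side",A2,B2)
bp,bn=f(386,60,.075),f(386,126,.075); print("btn",bp,bn,(bp+bn)/2)
u=(A-B)/np.linalg.norm(A-B); print("u",u,"yaw",np.arctan2(u[1],u[0]), np.arctan2(*(A2-B2)[[1,0]]))
col=f(588,92,.09); foot=f(30,93,.093)
for n,p in (("collar",col),("foot",foot),("clampface",f(638,90,.1)),("hole2",f(452,124,.075)),("hole3",f(505,124,.075)),("clampback",f(740,90,.1))): print(n,p,(p-(bp+bn)/2)@u)
for t,(a,b),h in (("ring",(332,156),.024),("cup",(379,278),.012),("tape",(283,282),.009)):
    p=atz(im,a,b,h)-(bp+bn)/2; print(t,p@u,p@np.array([-u[1],u[0],0]))
st=ctrl.get_state(); from scipy.spatial.transform import Rotation as R
r=R.from_rotvec(st["tool_rot"]).as_matrix(); print(r, st["position"])
print("delta tool mm",r.T@((bp+bn)/2-st["position"])*1e3, "u in tool",r.T@u)
E
```

```text
edge width 0.03220252795983878 [0.51521824 0.19096749 0.09      ] [ 0.50664471 -0.07427316  0.09      ] 0.26537917608184836
side [0.51513115 0.18921242 0.09      ] [ 0.5086783  -0.07466366  0.09      ]
btn [0.52978338 0.02384227 0.075     ] [0.49315922 0.02521779 0.075     ] [0.5114713  0.02453003 0.075     ]
u [0.03230668 0.999478   0.        ] yaw 1.538484020396944 1.5463470913646968
collar [ 0.50657661 -0.08406443  0.09      ] -0.10869590428995596
foot [0.51473917 0.21769211 0.093     ] 0.19316682142781125
clampface [ 0.50549539 -0.10918657  0.1       ] -0.13383985741983223
hole2 [ 0.49315994 -0.0110282   0.075     ] -0.036131244420042695
hole3 [ 0.49226803 -0.04014185  0.075     ] -0.06525851729017243
clampback [ 0.50381404 -0.16437676  0.1       ] -0.18905555748047115
ring 0.029388836666316805 -0.12109782040166528
cup -0.06340728863087924 0.12251926559595286
tape 0.12604097552622093 0.13086904556063075
[[ 9.43133897e-01  3.32413075e-01 -9.31325763e-06]
 [ 3.32413073e-01 -9.43133893e-01 -9.56482761e-05]
 [-4.05783865e-05  8.71132827e-05 -9.99999995e-01]] [ 0.2160346  -0.61306941  0.2225943 ]
delta tool mm [ 490.58874975 -503.14747738  147.5305661 ] u in tool [ 3.62709083e-01 -9.31902415e-01 -9.58992284e-05]
```

Emit:
jog_arm([
  {"tx":25,"ty":-26,"tz":0,"wx":0,"wy":0,"wz":-0.1,"gripper":1},
  {"tx":50,"ty":-52,"tz":0,"wx":0,"wy":0,"wz":-0.2,"gripper":1},
  {"tx":75,"ty":-78,"tz":0,"wx":0,"wy":0,"wz":-0.3,"gripper":1},
  {"tx":100,"ty":-104,"tz":0,"wx":0,"wy":0,"wz":-0.4,"gripper":1},
  {"tx":125,"ty":-130,"tz":0,"wx":0,"wy":0,"wz":-0.5,"gripper":1},
])

```text
time: 1.42
position: [0.2912, -0.4473, 0.2226]
tool_rot: [2.866, 1.286, -0.0]
ft_force: [1.0, -0.5, 0.7]
grip_width: 1.003
grip_force: 0.0
```

```bash
cat > d.py <<'E'
from h import *
from scipy.spatial.transform import Rotation as R
st=ctrl.get_state(); r=R.from_rotvec(st["tool_rot"]).as_matrix()
u=np.array([np.cos(1.541),np.sin(1.541),0]); T=np.stack([u,np.cross([0,0,-1],u),[0,0,-1]],1)
print("t",st["time"],"pos",np.round(st["position"],4),"F",np.round(st["ft_force"],2),"grip",st["grip_width"],st["grip_force"])
print("delta tool mm (to z=.056)",np.round(r.T@(np.array([.511,.0257,.056])-st["position"])*1e3,1),"turn",np.round(R.from_matrix(r.T@T).as_rotvec(),3))
print("F along u",st["ft_force"]@u)
E
python3 d.py
```

```text
t 1.4167 pos [ 0.2912 -0.4473  0.2226] F [ 0.99 -0.52  0.7 ] grip 1.0032614052049873 0.0
delta tool mm (to z=.056) [ 499.5 -150.3  166.4] turn [ 0.     0.    -0.697]
F along u -0.4879188882340227
```

Emit:
jog_arm([
  {"tx":36,"ty":-11,"tz":0,"wx":0,"wy":0,"wz":-0.1,"gripper":1},
  {"tx":72,"ty":-22,"tz":0,"wx":0,"wy":0,"wz":-0.2,"gripper":1},
  {"tx":108,"ty":-33,"tz":0,"wx":0,"wy":0,"wz":-0.3,"gripper":1},
  {"tx":144,"ty":-44,"tz":0,"wx":0,"wy":0,"wz":-0.4,"gripper":1},
  {"tx":180,"ty":-55,"tz":0,"wx":0,"wy":0,"wz":-0.5,"gripper":1},
])

```text
time: 1.83
position: [0.3706, -0.2766, 0.2229]
tool_rot: [2.458, 1.955, -0.0]
ft_force: [1.8, 0.7, 0.1]
grip_width: 1.0
grip_force: 0.0
```

```bash
python3 d.py
```

```text
t 1.8333 pos [ 0.3706 -0.2766  0.2229] F [1.83 0.69 0.11] grip 1.0004494367591796 0.0
delta tool mm (to z=.056) [326.3  68.6 166.6] turn [ 0.001  0.001 -0.197]
F along u 0.74140787059821
```

Emit:
jog_arm([
  {"tx":36,"ty":8,"tz":0,"wx":0,"wy":0,"wz":-0.05,"gripper":1},
  {"tx":72,"ty":16,"tz":0,"wx":0,"wy":0,"wz":-0.1,"gripper":1},
  {"tx":108,"ty":24,"tz":0,"wx":0,"wy":0,"wz":-0.15,"gripper":1},
  {"tx":144,"ty":32,"tz":0,"wx":0,"wy":0,"wz":-0.197,"gripper":1},
  {"tx":180,"ty":40,"tz":10,"wx":0,"wy":0,"wz":-0.197,"gripper":1},
])

```text
time: 2.25
position: [0.4521, -0.1109, 0.2145]
tool_rot: [2.255, 2.181, 0.002]
ft_force: [0.9, -0.6, 0.6]
grip_width: 0.997
grip_force: 0.0
```

```bash
python3 d.py
```

```text
t 2.25 pos [ 0.4521 -0.1109  0.2145] F [ 0.89 -0.56  0.59] grip 0.9974745715257268 0.0
delta tool mm (to z=.056) [138.8  53.7 158.4] turn [ 0.004  0.002 -0.003]
F along u -0.5341646068838213
```

Emit:
jog_arm([
  {"tx":35,"ty":13,"tz":0,"wx":0,"wy":0,"wz":0,"gripper":1},
  {"tx":70,"ty":27,"tz":10,"wx":0,"wy":0,"wz":0,"gripper":1},
  {"tx":105,"ty":40,"tz":30,"wx":0,"wy":0,"wz":0,"gripper":1},
  {"tx":138,"ty":53,"tz":60,"wx":0,"wy":0,"wz":0,"gripper":1},
  {"tx":138,"ty":53,"tz":85,"wx":0,"wy":0,"wz":0,"gripper":1},
])

```text
time: 2.67
position: [0.5108, 0.0311, 0.1284]
tool_rot: [2.25, 2.19, 0.01]
ft_force: [0.8, 0.2, 0.1]
grip_width: 0.995
grip_force: 0.0
```

```bash
python3 d.py; python3 - <<'E'
from h import *
t=load("top"); s=load("side"); o=np.array([.511,.0257,.075])
def crop(im,w,h,k):
    u,v=proj(im,o).astype(int); c=im["color"][max(v-h,0):v+h,max(u-w,0):u+w]; print(u-w,v-h); return cv2.resize(c,None,fx=k,fy=k,interpolation=cv2.INTER_CUBIC)
a=crop(t,66,66,3);b=crop(s,66,66,3); cv2.imwrite("pics/c1.png",np.hstack([a,b]))
E
```

```text
t 2.6667 pos [0.5108 0.0311 0.1284] F [0.84 0.22 0.07] grip 0.9945768193483705 0.0
delta tool mm (to z=.056) [-5.6 -0.  72.4] turn [ 0.006 -0.004  0.003]
F along u 0.2457701934018282
281 146
246 151
```

View pics/c1.png

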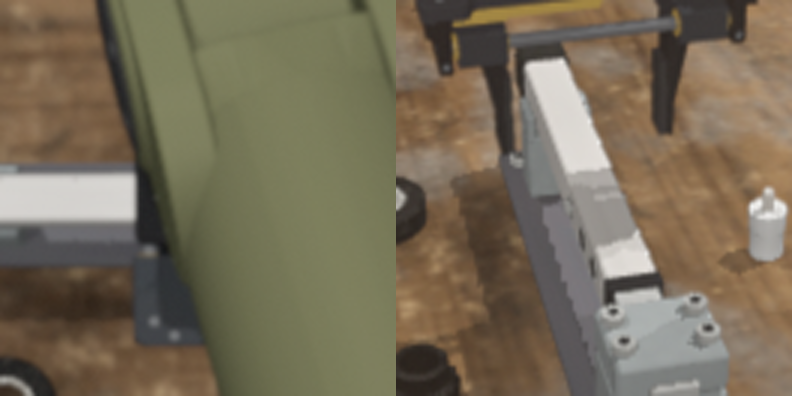

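```bash
python3 d.py; python3 - <<'E'
from h import *
s=load("side")
for d in(0,-.037,-.067): print(proj(s,[.491-.03*-d,.0257+d,.075] if 0 else [.511+.03*d-(.02 if d==0 else .0155),.0257+d,.075]))
st=load("side"); p=ctrl.get_state()["position"]; print("tips",proj(s,p+[-.0435,0,0]),proj(s,p+[.0435,0,0]))
E
```

```text
t 2.7667 pos [0.5051 0.026  0.1237] F [-0.46 -0.05  0.26] grip 1.0034428026736881 0.0
delta tool mm (to z=.056) [-0.2  6.4 67.6] turn [-0.008 -0.002 -0.001]
F along u -0.06661143757278919
[301.63589246 219.30225875]
[308.05423855 229.97532999]
[311.54406284 239.50018592]
tips [286.39919878 197.39156449] [333.62355469 190.7786572 ]
```

Emit:
jog_arm([
  {"tx":0,"ty":4,"tz":0,"wx":0,"wy":0,"wz":0,"gripper":1},
  {"tx":0,"ty":4,"tz":0,"wx":0,"wy":0,"wz":0,"gripper":1},
  {"tx":0,"ty":4,"tz":0,"wx":0,"wy":0,"wz":0,"gripper":1},
  {"tx":0,"ty":4,"tz":0,"wx":0,"wy":0,"wz":0,"gripper":1},
  {"tx":0,"ty":4,"tz":0,"wx":0,"wy":0,"wz":0,"gripper":1},
])

```text
time: 3.28
position: [0.5125, 0.0231, 0.1282]
tool_rot: [2.26, 2.18, 0.001]
ft_force: [-0.4, 0.3, 0.1]
grip_width: 1.002
grip_force: 0.0
```

```bash
python3 d.py
```

```text
t 3.2833 pos [0.5125 0.0231 0.1282] F [-0.41  0.29  0.14] grip 1.0016142661021596 0.0
delta tool mm (to z=.056) [ 2.6 -1.7 72.2] turn [ 0.001  0.001 -0.006]
F along u 0.27273438783282045
```

Emit:
jog_arm([
  {"tx":2.5,"ty":0,"tz":20,"wx":0,"wy":0,"wz":0,"gripper":1},
  {"tx":2.5,"ty":-0.5,"tz":40,"wx":0,"wy":0,"wz":0,"gripper":1},
  {"tx":2.5,"ty":-0.5,"tz":58,"wx":0,"wy":0,"wz":0,"gripper":1},
  {"tx":2.5,"ty":-0.5,"tz":72,"wx":0,"wy":0,"wz":0,"gripper":1},
  {"tx":2.5,"ty":-0.5,"tz":72,"wx":0,"wy":0,"wz":0,"gripper":0.6},
])

```text
time: 3.7
position: [0.5094, 0.0258, 0.053]
tool_rot: [-2.257, -2.18, 0.005]
ft_force: [-0.7, 0.1, 0.2]
grip_width: 0.975
grip_force: 0.0
```

Emit:
jog_arm([
  {"tx":0,"ty":0,"tz":0,"wx":0,"wy":0,"wz":0,"gripper":0.6},
  {"tx":0,"ty":0,"tz":0,"wx":0,"wy":0,"wz":0,"gripper":0.6},
  {"tx":0,"ty":0,"tz":0,"wx":0,"wy":0,"wz":0,"gripper":0.6},
  {"tx":0,"ty":0,"tz":0,"wx":0,"wy":0,"wz":0,"gripper":0.6},
  {"tx":0,"ty":0,"tz":0,"wx":0,"wy":0,"wz":0,"gripper":0.6},
])

```text
time: 4.12
position: [0.5124, 0.0261, 0.0564]
tool_rot: [2.259, 2.181, 0.001]
ft_force: [-0.0, 0.2, -0.5]
grip_width: 0.65
grip_force: 0.0
```

```bash
python3 d.py; python3 - <<'E'
from h import *
s=load("side"); c=s["color"][150:282,246:400]; cv2.imwrite("pics/c2.png",cv2.resize(c,None,fx=4.5,fy=4.5,interpolation=cv2.INTER_CUBIC))
E
```

```text
t 4.1167 pos [0.5124 0.0261 0.0564] F [-0.01  0.25 -0.46] grip 0.6501103005237294 0.0
delta tool mm (to z=.056) [-0.4 -1.4  0.3] turn [ 0.002  0.    -0.005]
F along u 0.24945420947788166
```

View pics/c2.png

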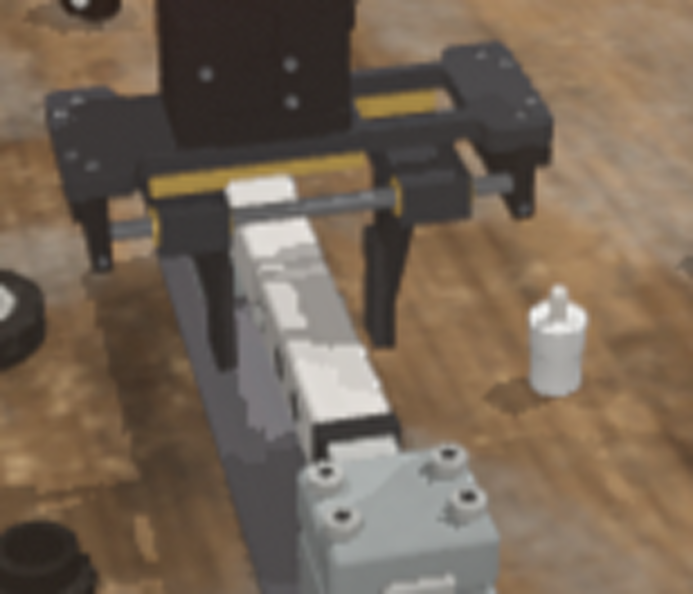

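Emit:
jog_arm([
  {"tx":0,"ty":0,"tz":0,"wx":0,"wy":0,"wz":0,"gripper":0.47},
  {"tx":0,"ty":0,"tz":0,"wx":0,"wy":0,"wz":0,"gripper":0.47},
  {"tx":0,"ty":0,"tz":0,"wx":0,"wy":0,"wz":0,"gripper":0.47},
  {"tx":0,"ty":0,"tz":0,"wx":0,"wy":0,"wz":0,"gripper":0.47},
  {"tx":0,"ty":0,"tz":0,"wx":0,"wy":0,"wz":0,"gripper":0.47},
], grip_force=25)

```text
time: 4.58
position: [0.5117, 0.0261, 0.0555]
tool_rot: [-2.26, -2.182, 0.0]
ft_force: [0.2, 0.7, -0.5]
grip_width: 0.477
grip_force: 0.0
```

Emit:
jog_arm([
  {"tx":0,"ty":0,"tz":0,"wx":0,"wy":0,"wz":0,"gripper":0.2},
  {"tx":0,"ty":0,"tz":0,"wx":0,"wy":0,"wz":0,"gripper":0.2},
  {"tx":0,"ty":0,"tz":0,"wx":0,"wy":0,"wz":0,"gripper":0.2},
  {"tx":0,"ty":0,"tz":0,"wx":0,"wy":0,"wz":0,"gripper":0.2},
  {"tx":0,"ty":0,"tz":0,"wx":0,"wy":0,"wz":0,"gripper":0.2},
], grip_force=25)

```text
time: 5.0
position: [0.5112, 0.0261, 0.0554]
tool_rot: [-2.259, -2.182, 0.002]
ft_force: [-2.2, 0.1, 2.6]
grip_width: 0.348
grip_force: 25.0
```

```bash
python3 d.py
```

```text
t 5.0 pos [0.5112 0.0261 0.0554] F [-2.23  0.15  2.6 ] grip 0.3480984193030114 24.99968122167047
delta tool mm (to z=.056) [-0.4 -0.2 -0.6] turn [-0.001  0.    -0.005]
F along u 0.07877748325463178
```

Emit:
jog_arm([
  {"tx":2,"ty":0,"tz":0,"wx":0,"wy":0,"wz":0,"gripper":0.2},
  {"tx":4,"ty":0,"tz":0,"wx":0,"wy":0,"wz":0,"gripper":0.2},
  {"tx":6,"ty":0,"tz":0,"wx":0,"wy":0,"wz":0,"gripper":0.2},
  {"tx":8,"ty":0,"tz":0,"wx":0,"wy":0,"wz":0,"gripper":0.2},
  {"tx":10,"ty":0,"tz":0,"wx":0,"wy":0,"wz":0,"gripper":0.2},
])

```text
time: 5.42
position: [0.5113, 0.0296, 0.0554]
tool_rot: [2.259, 2.176, -0.013]
ft_force: [-5.1, -15.5, 6.2]
grip_width: 0.342
grip_force: 25.0
```

```bash
python3 d.py
```

```text
t 5.4167 pos [0.5113 0.0296 0.0554] F [ -5.12 -15.5    6.18] grip 0.3420053204491183 25.0017135393864
delta tool mm (to z=.056) [-3.9 -0.1 -0.6] turn [-0.003  0.009 -0.008]
F along u -15.648089060315158
```

Emit:
jog_arm([
  {"tx":0,"ty":0,"tz":0,"wx":0,"wy":0,"wz":0,"gripper":0.2},
  {"tx":0,"ty":0,"tz":0,"wx":0,"wy":0,"wz":0,"gripper":0.2},
  {"tx":0.5,"ty":0,"tz":0,"wx":0,"wy":0,"wz":0,"gripper":0.2},
  {"tx":1,"ty":0,"tz":0,"wx":0,"wy":0,"wz":0,"gripper":0.2},
  {"tx":1,"ty":0,"tz":0,"wx":0,"wy":0,"wz":0,"gripper":0.2},
])

```text
time: 5.83
position: [0.5113, 0.0297, 0.0554]
tool_rot: [2.26, 2.175, -0.014]
ft_force: [-5.9, -14.1, 5.9]
grip_width: 0.342
grip_force: 25.0
```

```bash
python3 d.py
```

```text
t 5.8333 pos [0.5113 0.0297 0.0554] F [ -5.91 -14.08   5.91] grip 0.3416661215644719 25.001070039070328
delta tool mm (to z=.056) [-4.  -0.2 -0.6] turn [-0.003  0.01  -0.008]
F along u -14.24553047546009
```

Emit:
jog_arm([
  {"tx":0.3,"ty":0,"tz":0,"wx":0,"wy":0,"wz":0,"gripper":0.2},
  {"tx":0.6,"ty":0,"tz":0,"wx":0,"wy":0,"wz":0,"gripper":0.2},
  {"tx":0.9,"ty":0,"tz":0,"wx":0,"wy":0,"wz":0,"gripper":0.2},
  {"tx":1.2,"ty":0,"tz":0,"wx":0,"wy":0,"wz":0,"gripper":0.2},
  {"tx":1.2,"ty":0,"tz":0,"wx":0,"wy":0,"wz":0,"gripper":0.2},
])

```text
time: 6.25
position: [0.5113, 0.0299, 0.0554]
tool_rot: [2.26, 2.174, -0.016]
ft_force: [-3.9, -16.5, 6.0]
grip_width: 0.344
grip_force: 25.0
```

```bash
python3 d.py; python3 - <<'E'
from h import *
s=load("side"); c=s["color"][180:300,246:400]; cv2.imwrite("pics/c3.png",cv2.resize(c,None,fx=5,fy=5,interpolation=cv2.INTER_CUBIC))
E
```

```text
t 6.25 pos [0.5113 0.0299 0.0554] F [ -3.95 -16.55   6.05] grip 0.34411066413365654 25.000974171243797
delta tool mm (to z=.056) [-4.2 -0.1 -0.6] turn [-0.003  0.011 -0.009]
F along u -16.65994185053085
```

View pics/c3.png

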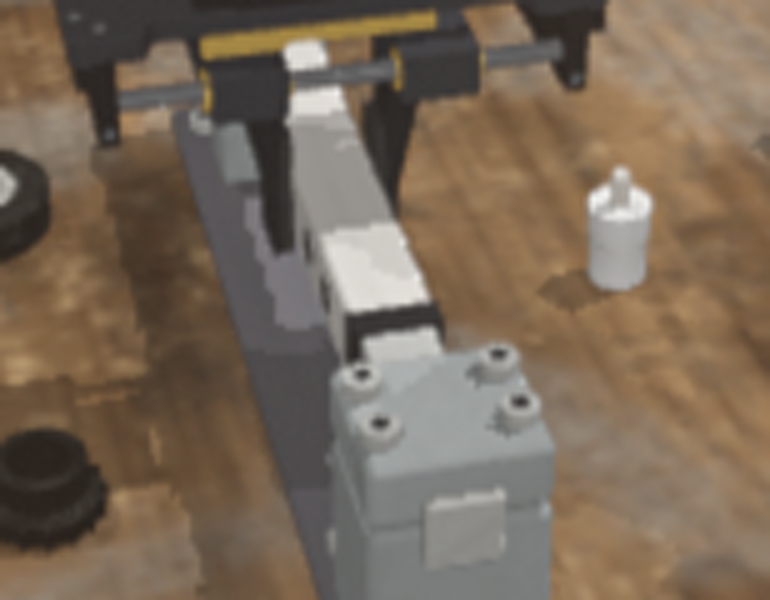

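```bash
python3 - <<'E'
from h import *
s=load("side"); a=cv2.imread("pics/side0.png"); b=s["color"]
k=8; up=lambda m:cv2.resize(m,None,fx=k,fy=k,interpolation=cv2.INTER_CUBIC)
for n,(x0,y0,x1,y1) in {"collar":(312,238,338,254),"holes":(304,226,316,246),"block":(316,258,356,300)}.items():
    t=up(a[y0:y1,x0:x1]); r=cv2.matchTemplate(up(b[y0-14:y1+14,x0-10:x1+10]),t,cv2.TM_CCOEFF_NORMED); _,m,_,l=cv2.minMaxLoc(r); print(n,round(m,3),l[0]/k-10,l[1]/k-14)
print(proj(s,[.507,-.084,.09]),proj(s,[.507,-.079,.09]))
E
python3 d.py
```

```text
collar 0.975 -0.375 -1.25
holes 0.942 -0.125 -0.125
block 0.979 0.0 0.0
[325.43406073 245.3569443 ] [324.65092273 243.6349357 ]
t 6.35 pos [0.5113 0.0299 0.0554] F [ -5.08 -16.09   6.12] grip 0.34351096992224406 25.001024911138643
delta tool mm (to z=.056) [-4.2 -0.1 -0.6] turn [-0.003  0.011 -0.009]
F along u -16.237220477936035
```

Emit:
jog_arm([
  {"tx":0.5,"ty":0,"tz":0,"wx":0,"wy":0,"wz":0,"gripper":0.2},
  {"tx":1,"ty":0,"tz":0,"wx":0,"wy":0,"wz":0,"gripper":0.2},
  {"tx":1,"ty":0,"tz":0,"wx":0,"wy":0,"wz":0,"gripper":0.2},
  {"tx":1,"ty":0,"tz":0,"wx":0,"wy":0,"wz":0,"gripper":0.2},
  {"tx":1,"ty":0,"tz":0,"wx":0,"wy":0,"wz":0,"gripper":0.2},
])

```text
time: 6.77
position: [0.5113, 0.0301, 0.0554]
tool_rot: [2.26, 2.173, -0.017]
ft_force: [-4.2, -18.3, 6.8]
grip_width: 0.343
grip_force: 25.0
```

```bash
python3 d.py
```

```text
t 6.7667 pos [0.5113 0.0301 0.0554] F [ -4.16 -18.27   6.81] grip 0.3432866717879439 25.0007599638775
delta tool mm (to z=.056) [-4.4 -0.1 -0.6] turn [-0.003  0.012 -0.009]
F along u -18.38993634495832
```

Emit:
jog_arm([
  {"tx":0,"ty":0,"tz":0,"wx":0,"wy":0,"wz":0,"gripper":0.2},
  {"tx":0,"ty":0,"tz":0,"wx":0,"wy":0,"wz":0,"gripper":0.2},
  {"tx":0,"ty":0,"tz":0,"wx":0,"wy":0,"wz":0,"gripper":0.2},
  {"tx":0,"ty":0,"tz":0,"wx":0,"wy":0,"wz":0,"gripper":0.2},
  {"tx":0,"ty":0,"tz":0,"wx":0,"wy":0,"wz":0,"gripper":0.2},
], grip_force=40)

```text
time: 7.18
position: [0.5113, 0.0315, 0.0554]
tool_rot: [2.26, 2.174, -0.015]
ft_force: [-5.3, -12.0, 5.5]
grip_width: 0.34
grip_force: 40.0
```

```bash
python3 d.py; python3 - <<'E'
from h import *
t=load("top"); c=t["color"][150:275,225:475]; cv2.imwrite("pics/c4.png",cv2.resize(c,None,fx=3.2,fy=3.2,interpolation=cv2.INTER_CUBIC))
s=load("side");a=cv2.imread("pics/side0.png"); b=s["color"]
k=8; up=lambda m:cv2.resize(m,None,fx=k,fy=k,interpolation=cv2.INTER_CUBIC)
x0,y0,x1,y1=312,238,338,254
t=up(a[y0:y1,x0:x1]); r=cv2.matchTemplate(up(b[y0-14:y1+14,x0-10:x1+10]),t,cv2.TM_CCOEFF_NORMED); _,m,_,l=cv2.minMaxLoc(r); print(round(m,3),l[0]/k-10,l[1]/k-14)
E
```

```text
t 7.1833 pos [0.5113 0.0315 0.0554] F [ -5.26 -11.95   5.51] grip 0.34010357152481396 40.0015446357429
delta tool mm (to z=.056) [-5.8 -0.1 -0.6] turn [-0.003  0.01  -0.009]
F along u -12.101459914011487
0.967 -0.75 -2.0
```

Emit:
jog_arm([
  {"tx":0.5,"ty":0,"tz":0,"wx":0,"wy":0,"wz":0,"gripper":0.2},
  {"tx":1,"ty":0,"tz":0,"wx":0,"wy":0,"wz":0,"gripper":0.2},
  {"tx":1.5,"ty":0,"tz":0,"wx":0,"wy":0,"wz":0,"gripper":0.2},
  {"tx":2,"ty":0,"tz":0,"wx":0,"wy":0,"wz":0,"gripper":0.2},
  {"tx":2,"ty":0,"tz":0,"wx":0,"wy":0,"wz":0,"gripper":0.2},
])

```text
time: 7.7
position: [0.5115, 0.0373, 0.0554]
tool_rot: [2.26, 2.179, -0.009]
ft_force: [-4.9, -8.0, 4.8]
grip_width: 0.34
grip_force: 40.0
```

```bash
python3 d.py
```

```text
t 7.7 pos [0.5115 0.0373 0.0554] F [-4.88 -7.99  4.78] grip 0.34011330101231946 40.00106499530375
delta tool mm (to z=.056) [-11.6  -0.   -0.6] turn [-0.002  0.006 -0.007]
F along u -8.127130764303761
```

Emit:
jog_arm([
  {"tx":0,"ty":0,"tz":0,"wx":0,"wy":0,"wz":0,"gripper":0.2},
  {"tx":3,"ty":0,"tz":0,"wx":0,"wy":0,"wz":0,"gripper":0.2},
  {"tx":7,"ty":0,"tz":0,"wx":0,"wy":0,"wz":0,"gripper":0.2},
  {"tx":11,"ty":0,"tz":0,"wx":0,"wy":0,"wz":0,"gripper":0.2},
  {"tx":15,"ty":0,"tz":0,"wx":0,"wy":0,"wz":0,"gripper":0.2},
], grip_force=16)

```text
time: 8.12
position: [0.5119, 0.0518, 0.0554]
tool_rot: [2.26, 2.178, -0.011]
ft_force: [-5.2, -9.1, 6.4]
grip_width: 0.346
grip_force: 16.0
```

```bash
python3 d.py;  python3 - <<'E'
from h import *
s=load("side");a=cv2.imread("pics/side0.png"); b=s["color"]
k=8; up=lambda m:cv2.resize(m,None,fx=k,fy=k,interpolation=cv2.INTER_CUBIC)
x0,y0,x1,y1=312,238,338,254
t=up(a[y0:y1,x0:x1]); r=cv2.matchTemplate(up(b[y0-24:y1+4,x0-14:x1+4]),t,cv2.TM_CCOEFF_NORMED); _,m,_,l=cv2.minMaxLoc(r); print(round(m,3),l[0]/k-14,l[1]/k-24)
for d in (.02,.025,.03,.037): print(proj(s,[.507+.03*d,-.084+d,.09])-proj(s,[.507,-.084,.09]))
E
```

```text
t 8.1167 pos [0.5119 0.0518 0.0554] F [-5.16 -9.06  6.37] grip 0.3455258400299038 16.000289171934128
delta tool mm (to z=.056) [-26.1   0.1  -0.5] turn [-0.003  0.007 -0.007]
F along u -9.205749414429034
0.947 -3.25 -8.375
[-2.74132098 -6.8401758 ]
[-3.40961554 -8.50771951]
[ -4.0712956 -10.1587614]
[ -4.98671875 -12.44295457]
```

Emit:
jog_arm([
  {"tx":1,"ty":0,"tz":0,"wx":0,"wy":0,"wz":0,"gripper":0.2},
  {"tx":2,"ty":0,"tz":0,"wx":0,"wy":0,"wz":0,"gripper":0.2},
  {"tx":3,"ty":0,"tz":0,"wx":0,"wy":0,"wz":0,"gripper":0.2},
  {"tx":4.5,"ty":0,"tz":0,"wx":0,"wy":0,"wz":0,"gripper":0.2},
  {"tx":6,"ty":0,"tz":0,"wx":0,"wy":0,"wz":0,"gripper":0.2},
], grip_force=16)

```text
time: 8.58
position: [0.5121, 0.0606, 0.0554]
tool_rot: [2.261, 2.181, -0.005]
ft_force: [-4.4, -1.0, 3.1]
grip_width: 0.343
grip_force: 16.0
```

```bash
python3 d.py
```

```text
t 8.5833 pos [0.5121 0.0606 0.0554] F [-4.38 -1.01  3.07] grip 0.342921058891915 15.999747512396425
delta tool mm (to z=.056) [-35.    0.1  -0.5] turn [-0.002  0.003 -0.006]
F along u -1.1393798089599927
```

Emit:
jog_arm([
  {"tx":0.5,"ty":0,"tz":0,"wx":0,"wy":0,"wz":0,"gripper":0.2},
  {"tx":1,"ty":0,"tz":0,"wx":0,"wy":0,"wz":0,"gripper":0.2},
  {"tx":1.5,"ty":0,"tz":0,"wx":0,"wy":0,"wz":0,"gripper":0.2},
  {"tx":2,"ty":0,"tz":0,"wx":0,"wy":0,"wz":0,"gripper":0.2},
  {"tx":2,"ty":0,"tz":0,"wx":0,"wy":0,"wz":0,"gripper":0.2},
])

```text
time: 9.0
position: [0.5122, 0.0626, 0.0554]
tool_rot: [2.26, 2.181, -0.006]
ft_force: [-4.6, -4.4, 4.9]
grip_width: 0.342
grip_force: 16.0
```

```bash
python3 d.py
```

```text
t 9.0 pos [0.5122 0.0626 0.0554] F [-4.63 -4.36  4.9 ] grip 0.3424967308262435 16.000433452427387
delta tool mm (to z=.056) [-36.9   0.1  -0.5] turn [-0.002  0.003 -0.006]
F along u -4.496483566648919
```

Emit:
jog_arm([
  {"tx":0.4,"ty":0,"tz":0,"wx":0,"wy":0,"wz":0,"gripper":0.2},
  {"tx":0.8,"ty":0,"tz":0,"wx":0,"wy":0,"wz":0,"gripper":0.2},
  {"tx":1.2,"ty":0,"tz":0,"wx":0,"wy":0,"wz":0,"gripper":0.2},
  {"tx":1.5,"ty":0,"tz":0,"wx":0,"wy":0,"wz":0,"gripper":0.2},
  {"tx":1.5,"ty":0,"tz":0,"wx":0,"wy":0,"wz":0,"gripper":0.2},
])

```text
time: 9.42
position: [0.5122, 0.0627, 0.0554]
tool_rot: [2.26, 2.18, -0.008]
ft_force: [-6.0, -7.7, 5.1]
grip_width: 0.344
grip_force: 16.0
```

```bash
python3 d.py; python3 - <<'E'
from h import *
s=load("side"); a=cv2.imread("pics/side0.png"); b=s["color"]
k=8; up=lambda m:cv2.resize(m,None,fx=k,fy=k,interpolation=cv2.INTER_CUBIC)
x0,y0,x1,y1=312,238,338,254
t=up(a[y0:y1,x0:x1]); r=cv2.matchTemplate(up(b[y0-24:y1+4,x0-14:x1+4]),t,cv2.TM_CCOEFF_NORMED); _,m,_,l=cv2.minMaxLoc(r); print(round(m,3),l[0]/k-14,l[1]/k-24)
A=b[190:255,285:345]; B=load("top")["color"][185:240,330:415]
cv2.imwrite("pics/c4.png",np.hstack([cv2.resize(A,(480,520),interpolation=cv2.INTER_CUBIC),cv2.resize(cv2.copyMakeBorder(B,0,0,0,0,0),(320,520))]))
E
```

```text
t 9.4167 pos [0.5122 0.0627 0.0554] F [-6.01 -7.67  5.13] grip 0.3439275791117589 16.00051556713879
delta tool mm (to z=.056) [-37.    0.1  -0.4] turn [-0.003  0.005 -0.006]
F along u -7.849077815589198
0.942 -4.75 -12.125
```

View pics/c4.png

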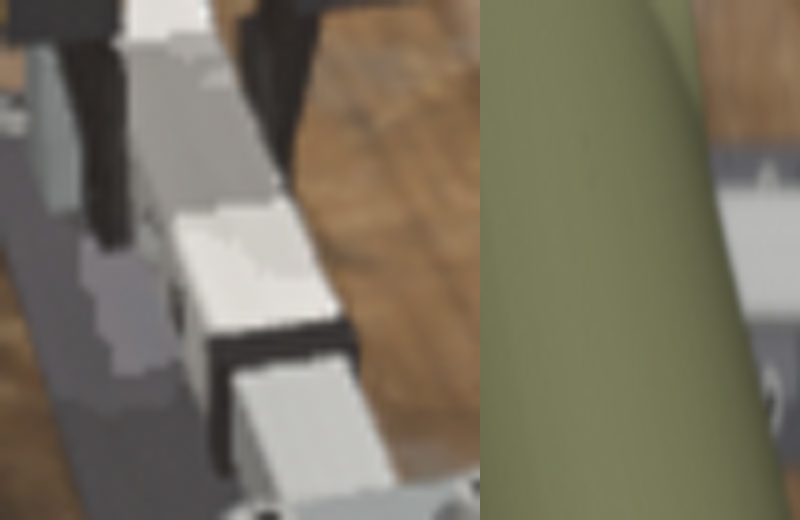

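Emit:
jog_arm([
  {"tx":-1,"ty":0,"tz":0,"wx":0,"wy":0,"wz":0,"gripper":0.2},
  {"tx":-2,"ty":0,"tz":0,"wx":0,"wy":0,"wz":0,"gripper":0.2},
  {"tx":-2.5,"ty":0,"tz":0,"wx":0,"wy":0,"wz":0,"gripper":0.2},
  {"tx":-2.5,"ty":0,"tz":0,"wx":0,"wy":0,"wz":0,"gripper":0.2},
  {"tx":-2.5,"ty":0,"tz":0,"wx":0,"wy":0,"wz":0,"gripper":0.8},
])

```text
time: 9.93
position: [0.5132, 0.0633, 0.0554]
tool_rot: [2.26, 2.182, 0.0]
ft_force: [0.4, -0.4, 0.4]
grip_width: 0.37
grip_force: 0.0
```

Emit:
jog_arm([
  {"tx":0,"ty":0,"tz":0,"wx":0,"wy":0,"wz":0,"gripper":0.9},
  {"tx":0,"ty":0,"tz":0,"wx":0,"wy":0,"wz":0,"gripper":0.9},
  {"tx":0,"ty":0,"tz":0,"wx":0,"wy":0,"wz":0,"gripper":0.9},
  {"tx":0,"ty":0,"tz":0,"wx":0,"wy":0,"wz":0,"gripper":0.9},
  {"tx":0,"ty":0,"tz":0,"wx":0,"wy":0,"wz":0,"gripper":0.9},
])

```text
time: 10.35
position: [0.5133, 0.0635, 0.0556]
tool_rot: [2.26, 2.182, 0.001]
ft_force: [-0.1, -1.3, 0.3]
grip_width: 0.71
grip_force: 0.0
```

Emit:
jog_arm([
  {"tx":0,"ty":0,"tz":-15,"wx":0,"wy":0,"wz":0,"gripper":0.9},
  {"tx":0,"ty":0,"tz":-40,"wx":0,"wy":0,"wz":0,"gripper":0.9},
  {"tx":0,"ty":0,"tz":-70,"wx":0,"wy":0,"wz":0,"gripper":0.9},
  {"tx":0,"ty":0,"tz":-100,"wx":0,"wy":0,"wz":0,"gripper":0.9},
  {"tx":0,"ty":0,"tz":-130,"wx":0,"wy":0,"wz":0,"gripper":0.9},
])

```text
time: 10.77
position: [0.5129, 0.0636, 0.1868]
tool_rot: [-2.259, -2.183, -0.0]
ft_force: [0.8, 0.1, -0.5]
grip_width: 0.898
grip_force: 0.0
```

Emit:
jog_arm([
  {"tx":-35,"ty":0,"tz":0,"wx":0,"wy":0,"wz":0,"gripper":0.9},
  {"tx":-70,"ty":0,"tz":0,"wx":0,"wy":0,"wz":0,"gripper":0.9},
  {"tx":-105,"ty":0,"tz":0,"wx":0,"wy":0,"wz":0,"gripper":0.9},
  {"tx":-140,"ty":0,"tz":0,"wx":0,"wy":0,"wz":0,"gripper":0.9},
  {"tx":-175,"ty":0,"tz":0,"wx":0,"wy":0,"wz":0,"gripper":0.9},
])

```text
time: 11.18
position: [0.5068, -0.1132, 0.1858]
tool_rot: [2.259, 2.182, 0.0]
ft_force: [0.9, 0.1, -1.1]
grip_width: 0.903
grip_force: 0.0
```

Emit:
jog_arm([
  {"tx":-35,"ty":0,"tz":0,"wx":0,"wy":0,"wz":0,"gripper":0.9},
  {"tx":-70,"ty":0,"tz":0,"wx":0,"wy":0,"wz":0,"gripper":0.9},
  {"tx":-100,"ty":0,"tz":0,"wx":0,"wy":0,"wz":0,"gripper":0.9},
  {"tx":-110,"ty":0,"tz":0,"wx":0,"wy":0,"wz":0,"gripper":0.9},
  {"tx":-110,"ty":0,"tz":0,"wx":0,"wy":0,"wz":0,"gripper":0.9},
])

```text
time: 11.6
position: [0.5023, -0.2251, 0.1851]
tool_rot: [-2.266, -2.176, 0.001]
ft_force: [0.2, 0.2, -0.5]
grip_width: 0.901
grip_force: 0.0
```

```bash
python3 d.py; python3 - <<'E'
from h import *
A=load("side")["color"][190:255,285:350]; B=load("top")["color"][190:235,310:430]
cv2.imwrite("pics/c5.png",np.hstack([cv2.resize(A,(300,300),interpolation=cv2.INTER_CUBIC),cv2.copyMakeBorder(cv2.resize(B,(480,180),interpolation=cv2.INTER_CUBIC),60,60,0,0,0)]))
for n in("ring_tool","bb_cup","tape_roll"): print(n,[(np.round(d["bbox"]).tolist(),round(d["conf"],2)) for d in vision.spot_in("top",n)[:1]])
E
```

```text
t 11.6 pos [ 0.5023 -0.2251  0.1851] F [ 0.24  0.18 -0.47] grip 0.9011504247516638 0.0
delta tool mm (to z=.056) [251.   -1.5 129. ] turn [-0.     0.    -0.011]
F along u 0.18436106483378326
ring_tool [([334.0, 151.0, 334.0, 165.0], 0.55)]
bb_cup [([366.0, 264.0, 391.0, 291.0], 0.75)]
tape_roll [([221.0, 202.0, 391.0, 223.0], 0.67)]
```

View pics/c5.png

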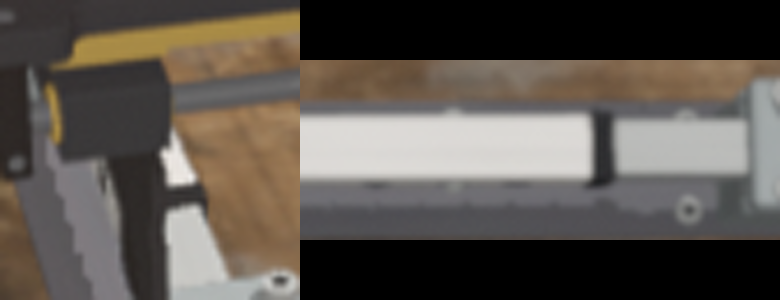

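```bash
python3 -c "
from bench import ctrl; print(ctrl.close_job())"
```

```text
the job is handed in; nothing more can be done
None
```

The job is handed in: the leg is drawn out about 37 mm and both buttons have clicked out in the next hole, confirmed in the top view. The highest pull I read was about 18 N, while working the pressed buttons under the first hole's edge, and the click stopped the tube at about 8 N. The gripper is clear, it was not moved against the other things on the bench, and the arm finished at 11.6 s.

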